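# Change the plant on display

## Robot

A 6-joint arm with a two-finger parallel gripper is mounted at the origin on the work surface. World frame = base frame: x ahead of the robot, y to its left, z up, the work surface at z = 0. Lengths are in m, angles in rad, forces in N, time in s.
With the tool pointing down it reaches from about 0.3 to 0.775 m from the base axis. Payload 14.6 kg.
Tool frame: the origin (TCP) lies at the very end of the fingers, on their centre line; the grasp point (between the pads) lies 19 mm behind it; z points along the fingers, y is the line along which they close (so a half turn about z gives the same grasp; the last joint's range is limited). The gripper opens to 94 mm and grips with 3 to 60 N. Pads are 16 mm wide; open, the fingers measure 119 mm over their backs; the gripper's body (75 mm by 177 mm) begins 78 mm behind the grasp point.
Start: joints at [1.12, 0.3, 1.521, -0, 1.321, -0.067], TCP at [0.206, 0.51, 0.205] pointing down, gripper open.
Joint ranges: [-3.03, 3.03], [-0.79, 2.21], [0.23, 2.52], [-1.04, 4.18], [0, 3.07], [-2.55, 2.55]. Speed limits (rad/s): [2.22, 2.22, 2.57, 3.14, 3.14, 3.14].

## Interface

Orientations are given as a rotation vector (axis times angle).
In Python, from workcell import * gives the robot as it stands.
- The arm moves only by the shell command python3 -m pendant 'ROWS' [FORCE]. ROWS is JSON, a list of rows, each an object with "rot": the turn, a rotation vector about the world's x, y, z in degrees, a list of three; "delta_pos": the shift along the world's x, y, z in m, a list of three; "hand": the finger opening in m, from 0 to 0.094. A call has 1 to 8 rows; each row is the pose to reach, as a shift and turn from the pose commanded when the call began; what a row does not reach only later rows make up. A row lasts 1/10 s, in which the tool goes at most 50 mm and 8.59 degrees, less where a joint would pass 70% of its speed; a pose out of reach is approached as far as the arm can. A call with a gripper value outside its range is refused whole. The fingers move at their own pace and stop on an object; FORCE is the grip in N (left out, the last holds). Time passes only in rows, so rows that repeat a pose let the fingers close. It gives the time, the measured TCP pose, the force, the opening and the grip force at its end, in the units of the state.
- get_obs(): the state, without advancing time (a new reading comes with each control period).
- snapshot(name): name is "side" or "top"; returns the picture (384x512x3 uint8, red, green, blue); there is no depth.
- camera_params(name): a dict with "vfov" (degrees; the focal length in pixels is half the picture's height over the tangent of half this angle, whatever the lens; pixels are square), "cx", "cy" (the principal point, pixels), "k1" (the pictures are not rectified: a ray, as slopes to the right and down, at radius r is drawn at 1 + k1 r^2 times it, then the intrinsics apply), "position" and "orientation" of the camera in the world. Camera axes: x right, y down, z forward; pixel columns grow to the right and rows downward; lengths in m; the calibration is good to about 2 mm. A picture is of the moment at which its call begins. camera_params takes no time and is no camera call.
- close_job(): hands the job in; it is judged then, once.
Trained networks look in the newest picture that a camera, given by its name, has taken for a name from the list of things; names that differ only in an ending like _2 or _b are one class to them, and where a whole thing is asked for, a point or a joint stands for the part that bears it (a point fixed in the world has none). Each returns a list of dicts, best first, with "confidence" (0 to 1); they miss things now and then, are a little off and sometimes report something else, mostly with a low value. They report only what shows in the picture. A call takes as long as a camera call.
- outline_of(camera, name): "region" (384x512 bool, what is visible of it) and "xy" ([column, row] in pixels, amid what is visible of it).
The state is a dict: "clock": time; "q": joint angles; "joint_vel": joint speeds; "joint_torque": joint torques, N m; "eef_pos": TCP position; "orientation": TCP orientation; "wrist_force": force on the tool from outside, world axes, zero at the start; "ft_torque": the same for the moment, N m; "finger_gap": finger opening in m; "gripper_force": force on a finger pad.
Only numpy, scipy, OpenCV 4.12 (cv2) and the standard library are available. Lean on these libraries where they do the work, as an engineer would, in place of code of your own. Each camera call takes 0.05 s, during which the arm holds its last target. There are 200 camera calls.

## Task

Take the trowel that lies across the wicker basket and lay it flat in the grey tray. Then change the plant on display: put the round cactus from the saucer into the basket, standing fully on the cork mat, and lift the finger-leaved succulent out of the basket and stand it in the middle of the saucer. Keep both plants upright all the time and leave the saucer, the rosette plant in the basket, and the spray bottle and jar beside the saucer where they are.

Things in the scene. Friction and masses are not known exactly. Their poses are not given: they have to be found in the camera images.
- basket: Fixed rectangular wicker basket, outside 306 (x) x 166 (y) x 110 mm high, walls and floor 8 mm thick. It has three places in a row along its x axis, at x = -95, 0 and +95 mm: one holds the succulent, one the rosette plant and one only the cork mat, in any order. Origin: centre of the underside, x along the long side.
- mat: Round pale cork mat, 90 mm across, 4 mm thick, fixed on the basket's floor at the vacant place (its top 12 mm above the table). Origin: centre of its underside.
- spiky: The succulent: Terracotta pot 68 mm high, foot 48 mm across, flat straight-sided collar 62 mm across over its top 22 mm, tapering below the collar; upright finger-like leaves above it within 48 mm diameter, 98 mm high in all. Stands on the basket's floor at the start. Weighs roughly 0.2 to 0.45 kg. Origin: centre of the underside, z up.
- cactus: The round cactus: Terracotta pot 68 mm high, foot 48 mm across, flat straight-sided collar 62 mm across over its top 22 mm, tapering below the collar; a ribbed ball cactus above it 46 mm across, 97 mm high in all. Stands in the saucer at the start. Weighs roughly 0.2 to 0.45 kg. Origin: centre of the underside, z up.
- rosette: Bystander, the rosette plant in the basket: Terracotta pot 68 mm high, foot 48 mm across, flat straight-sided collar 62 mm across over its top 22 mm, tapering below the collar; a flat rosette of leaves above it within 60 mm diameter, 88 mm high in all. Leave it alone. Weighs roughly 0.2 to 0.45 kg. Origin: centre of the underside, z up.
- trowel: Hand trowel, 0.18 kg, 199 mm long: wooden handle 24 mm wide, 26 mm high from x = -100 to +15 mm, then a flat steel blade 46 mm wide (side lips 11 mm high) to a point at x = +99 mm. At the start it lies across the basket's long rims, 110 mm above the table, anywhere along the basket. Origin: on the underside, mid-length; x towards the point, z up.
- trowel_grip (a point): Good point to grip the trowel, on its handle close to the balance point: 25 mm from the trowel's origin towards the handle end, 22 mm above its underside.
- tray: Fixed grey tray, outside 272 (x) x 122 (y) mm, walls 6 mm thick and 18 mm high, inner floor 6 mm above the table. Origin: centre of the underside, x along the long side.
- board: Fixed round wooden board, 280 mm across, 18 mm thick, lying on the table. The saucer stands towards its -x side; the spray bottle and the jar stand on its +x side. Origin: centre of the underside.
- saucer: Loose terracotta saucer on the board, 100 mm across, 12 mm high, inner floor 6 mm above its underside and 80 mm across. Origin: centre of the underside.
- mister: Bystander: amber spray bottle on the board, 54 mm across, 167 mm high with its black head. Origin: centre of the underside.
- jar: Bystander: glass jar on the board, 52 mm across, 85 mm high. Origin: centre of the underside.

How it is judged:
On the way:
1. the trowel lies flat in the tray (x of trowel in the frame of tray between -0.05 and 0.05 m and y of trowel in the frame of tray between -0.05 and 0.05 m and z of trowel in the frame of tray below 0.016 m and angle between trowel's own z axis and vertical below 0.12 rad), for 0.2 s.
At the end, for the whole second after the job is handed in: Trowel flat in the tray (middle within 50 mm of its centre each way); cactus upright on the cork mat (within 22 mm of its centre); succulent upright in the saucer (within 18 mm of its centre); all at rest; saucer, rosette plant, spray bottle and jar upright and within 30 mm of their starts (all of step 1 and horizontal distance between cactus and mat below 0.022 m and z of cactus in the frame of mat below 0.01 m and angle between each of cactus, spiky's own z axis and vertical below 0.1 rad and horizontal distance between spiky and saucer below 0.018 m and z of spiky in the frame of saucer between 0 and 0.012 m and linear speed of each of spiky, cactus, trowel below 0.02 m/s and angular speed of each of spiky, cactus, trowel below 0.2 rad/s and distance of each of rosette, saucer, mister, jar from where it was at the start of the episode below 0.03 m and angle between each of rosette, saucer, mister, jar's own z axis and vertical below 0.15 rad); the robot touches nothing.
It fails at once if the succulent is tipped more than 35 degrees (angle between spiky's own z axis and vertical above 0.6 rad).
It fails at once if the cactus is tipped more than 35 degrees (angle between cactus's own z axis and vertical above 0.6 rad).
It fails at once if the rosette plant, the saucer: moved more than 30 mm or tipped (distance of any of rosette, saucer from where it was at the start of the episode above 0.03 m or angle between any of rosette, saucer's own z axis and vertical above 0.4 rad).
It fails at once if the spray bottle, the jar: moved more than 30 mm or tipped (distance of any of mister, jar from where it was at the start of the episode above 0.03 m or angle between any of mister, jar's own z axis and vertical above 0.4 rad).
It also fails if it takes over 72 s, if anything falls off the work surface, if the arm or the gripper's body presses on something with over 40 N, if the wrist force passes 120 N, or if a joint passes its speed limit or range.

## Working session

There is one attempt and no reset: what is moved stays moved. The work goes in short steps, Python scripts to look and compute and a shell command to move; the robot and the scene stay as the last step left them, time stands still between calls to the robot, and variables do not carry over. Pictures are saved under pics/ and viewed, at most 12 in all, crops included, and the job is handed in when it is done.

```bash
mkdir -p pics; ls; python3 - <<'E'
from workcell import *
import cv2,numpy as np
for n in("top","side"):
    im=snapshot(n); cv2.imwrite(f"pics/{n}0.png",im[...,::-1]); print(camera_params(n))
    for t in "basket mat spiky cactus rosette trowel tray board saucer mister jar".split():
        r=outline_of(n,t)
        print(n,t,[(round(d["confidence"],2),np.round(d["xy"]).tolist(),int(d["region"].sum())) for d in r[:2]])
print(get_obs())
E
```

```text
pics
{'vfov': 53.77196139019852, 'cx': 262.23704763005844, 'cy': 198.8245981762469, 'k1': 0.03084072014860641, 'position': array([ 0.3741158, -0.0198757,  1.0539122]), 'orientation': array([-2.10702155,  2.14970436, -0.11208634])}
top basket [(0.69, [397.0, 216.0], 7392)]
top mat [(0.8, [373.0, 248.0], 959), (0.45, [174.0, 182.0], 643)]
top spiky [(0.53, [399.0, 166.0], 222)]
top cactus []
top rosette [(0.79, [386.0, 213.0], 502)]
top trowel [(0.56, [398.0, 183.0], 1113)]
top tray [(0.91, [275.0, 203.0], 4284)]
top board [(0.82, [181.0, 225.0], 5554), (0.62, [399.0, 180.0], 1129)]
top saucer [(0.82, [173.0, 232.0], 537), (0.36, [199.0, 210.0], 333)]
top mister [(0.95, [174.0, 182.0], 695), (0.52, [398.0, 216.0], 7156)]
top jar [(0.82, [199.0, 211.0], 360)]
{'vfov': 54.82620860233017, 'cx': 259.1811760013851, 'cy': 179.06579153514957, 'k1': -0.06644385890927158, 'position': array([ 0.42506921, -0.7022941 ,  0.52616991]), 'orientation': array([-2.13275274,  0.12093753, -0.04494313])}
side basket [(0.96, [264.0, 312.0], 21595)]
side mat [(0.94, [224.0, 296.0], 884), (0.5, [272.0, 207.0]
[... 428 characters left out ...]
, 'q': array([ 1.12041141e+00,  2.99910333e-01,  1.52099085e+00,  9.74438926e-06,
        1.32071929e+00, -6.65933579e-02]), 'joint_vel': array([-5.62075247e-04,  1.05338051e-03,  7.43063279e-04,  5.72375185e-04,
       -1.48248871e-03,  7.08423761e-05]), 'joint_torque': array([ 3.47259738e-04, -5.31672549e+01, -3.52918947e+01,  7.08554336e-02,
        2.13702314e-02, -1.53125580e-05]), 'eef_pos': array([0.20593348, 0.50997955, 0.20544379]), 'orientation': array([-5.99165865e-01, -3.08391028e+00,  3.84522647e-05]), 'wrist_force': array([-0.13902957, -0.30660093, -0.27867381]), 'ft_torque': array([-0.02178502,  0.0318427 ,  0.02498339]), 'gripper_force': 0.0, 'finger_gap': 0.0941011968039861}
```

```bash
python3 -c "
import cv2
a=cv2.imread('pics/top0.png');cv2.imwrite('pics/top0b.png',cv2.resize(a[110:330,110:490],None,fx=2.1,fy=2.1,interpolation=2))
a=cv2.imread('pics/side0.png');cv2.imwrite('pics/side0b.png',cv2.resize(a[90:384,110:420],None,fx=2,fy=2,interpolation=2))"
```

```text
(no output)
```

View pics/top0b.png

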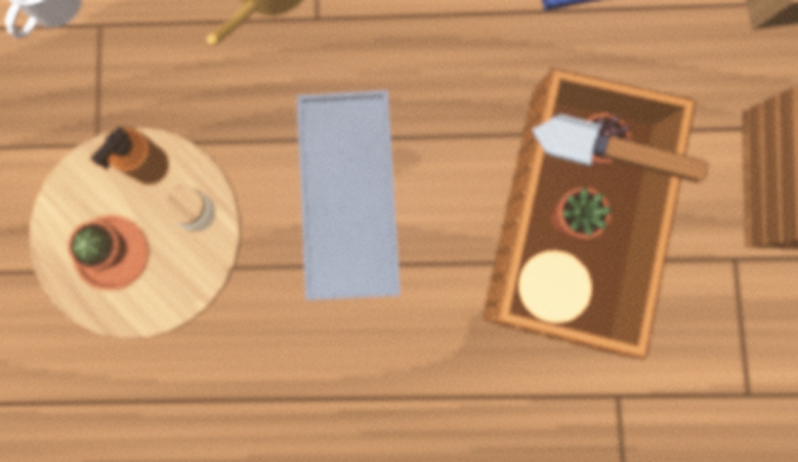

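View pics/side0b.png

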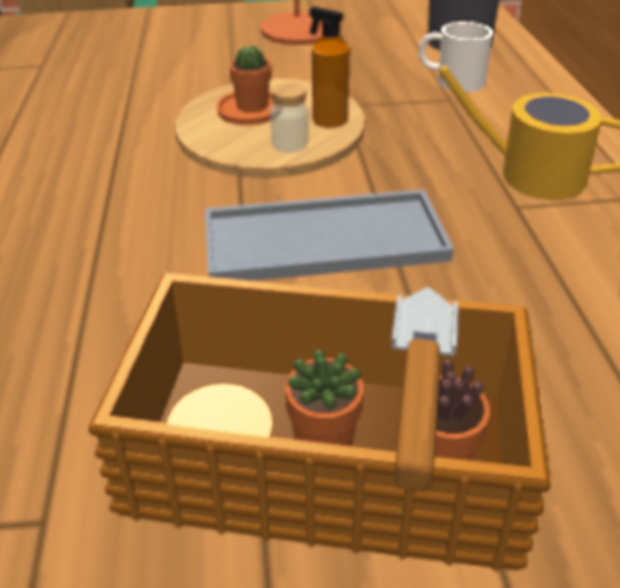

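The top view shows the purple succulent in the basket's upper slot, beneath the trowel. The green rosette is in the middle at crop (583,212) and the cork mat is at (555,287). The cactus is on the saucer, left. Next I'll fit poses by matching silhouettes.

```bash
cat > h.py <<'E'
from workcell import *
import cv2,numpy as np
from scipy.optimize import minimize
from scipy.spatial.transform import Rotation as R
C={n:camera_params(n) for n in("top","side")}
def proj(n,P):
    c=C[n];p=(np.asarray(P)-c["position"])@R.from_rotvec(c["orientation"]).as_matrix()
    s=p[:,:2]/p[:,2:];s=s*(1+c["k1"]*(s**2).sum(1,keepdims=True))
    return s*192/np.tan(np.radians(c["vfov"]/2))+[c["cx"],c["cy"]]
def ray(n,uv,z):
    f=lambda q:((proj(n,[[q[0],q[1],z]])[0]-uv)**2).sum()
    return minimize(f,[.45,0],method="Nelder-Mead",options=dict(xatol=1e-5,fatol=1e-5)).x
def box(x0,x1,y0,y1,z0,z1): return np.array([[x,y,z] for x in(x0,x1) for y in(y0,y1) for z in(z0,z1)])
def rings(*rz):
    a=np.linspace(0,2*np.pi,40,endpoint=False)
    return np.vstack([np.c_[r*np.cos(a),r*np.sin(a),0*a+z] for r,z in rz])
POT=rings((.024,0),(.0295,.046),(.031,.046),(.031,.068))
M=dict(basket=[box(-.153,.153,-.083,.083,0,.11)],tray=[box(-.136,.136,-.061,.061,0,.018)],
 board=[rings((.14,0),(.14,.018))],mat=[rings((.045,0),(.045,.004))],saucer=[rings((.04,0),(.05,.012))],
 cactus=[POT,rings((.023,.07),(.023,.082),(.015,.095))],
 spiky=[POT,rings((.02,.07),(.024,.09))],
 trowel=[box(-.1,.015,-.012,.012,0,.026),np.array([[.01,-.023,0],[.01,.023,0],[.06,-.023,0],[.06,.023,0],[.06,-.023,.011],[.06,.023,.011],[.099,0,0],[.01,.023,.011],[.01,-.023,.011]])],
 mister=[rings((.027,0),(.027,.12)),rings((.012,.12),(.012,.167))],jar=[rings((.026,0),(.026,.085))])
def sil(n,name,q,z):
    S=4;im=np.zeros((384*S,512*S),np.uint8);Rz=R.from_euler("z",q[2]).as_matrix() if len(q)>2 else np.eye(3)
    for P in M[name]:
        u=proj(n,P@Rz.T+[q[0],q[1],z]); cv2.fillConvexPoly(im,cv2.convexHull(np.round(u*S+S/2).astype(np.int32)),1)
    return cv2.resize(im.astype(np.float32),(512,384),interpolation=cv2.INTER_AREA)
def get(n,name,fill=False):
    r=outline_of(n,name)
    if not r: return None
    m=r[0]["region"].astype(np.uint8)
    if fill:
        k=cv2.connectedComponentsWithStats(m)
        m=(k[1]==1+np.argmax(k[2][1:,4])).astype(np.uint8)
        h=cv2.convexHull(np.argwhere(m)[:,::-1].astype(np.int32));m=np.zeros_like(m);cv2.fillConvexPoly(m,h,1)
    return m.astype(np.float32)
def fit(name,masks,q0,z):
    def f(q): return -sum(np.minimum(a:=sil(n,name,q,z),m).sum()/np.maximum(a,m).sum() for n,m in masks.items())/len(masks)
    d=np.array([.02,.02,.15][:len(q0)]);best=None
    s=np.vstack([q0]+[np.array(q0)+np.eye(len(q0))[i]*d[i] for i in range(len(q0))])
    r=minimize(f,q0,method="Nelder-Mead",options=dict(initial_simplex=s,xatol=2e-4,fatol=1e-5))
    return r.x,-r.fun
E
python3 - <<'E'
from h import *
for n in C: snapshot(n)
def do(name,q0,z,cams=("top","side"),fill=False):
    ms={n:get(n,name,fill) for n in cams}; ms={k:v for k,v in ms.items() if v is not None}
    for sub in [ms]+[{k:v} for k,v in ms.items()]*(len(ms)>1):
        q,s=fit(name,sub,q0,z);print(name,list(sub),np.round(q,4),round(s,3))
P=lambda u,v,z:ray("top",(110+u/2.1,110+v/2.1),z)
b=P(595,213,.11);t=P(350,195,.01)
do("basket",[*b,-.15],0,fill=True)
do("tray",[*t,.03],0)
do("board",P(134,232,.018),0,fill=True)
do("mat",P(555,287,.012),.008,("top",))
h=P(695,170,.13);p=P(535,132,.115);m=(h+p)/2
do("trowel",[*m,np.arctan2(*(p-h)[::-1])],.11)
c=P(92,245,.11); do("cactus",c,.024,("side",))
do("saucer",P(110,250,.02),.018,("top",),fill=True)
do("mister",P(125,150,.1),.018);do("jar",P(190,205,.06),.018)
print(P(583,212,.076+.0),P(612,125,.076))
E
```

```text
basket ['top', 'side'] [ 0.481  -0.3123 -0.2568] 0.939
basket ['top'] [ 0.4804 -0.3124 -0.2481] 0.923
basket ['side'] [ 0.4826 -0.312  -0.2621] 0.955
tray ['top', 'side'] [ 0.5179 -0.0157  0.0312] 0.957
tray ['top'] [ 0.5172 -0.0161  0.0298] 0.982
tray ['side'] [ 0.5186 -0.0133  0.0383] 0.941
board ['top', 'side'] [0.4737 0.2668] 0.927
board ['top'] [0.4737 0.2663] 0.985
board ['side'] [0.4758 0.2699] 0.875
mat ['top'] [ 0.392  -0.2776] 0.951
trowel ['top', 'side'] [ 0.5494 -0.3269  1.2699] 0.884
trowel ['top'] [ 0.5496 -0.3274  1.2628] 0.848
trowel ['side'] [ 0.5493 -0.3265  1.2733] 0.92
cactus ['side'] [0.4517 0.2888] 0.922
saucer ['top'] [0.445  0.2912] 0.806
mister ['top', 'side'] [0.5624 0.2468] 0.849
mister ['top'] [0.5608 0.2466] 0.87
mister ['side'] [0.5642 0.2541] 0.855
jar ['top', 'side'] [0.4979 0.1805] 0.852
jar ['top'] [0.496  0.1792] 0.891
jar ['side'] [0.4994 0.1858] 0.835
[ 0.47775064 -0.30310449] [ 0.58483956 -0.34502202]
```

```bash
R='{"delta_pos":[0.17,-0.40,0.05],"rot":[0,0,-68],"hand":0.06}'; python3 -m pendant '[{"delta_pos":[0.02,-0.049,0.01],"rot":[0,0,-8],"hand":0.06},{"delta_pos":[0.04,-0.095,0.02],"rot":[0,0,-16],"hand":0.06},{"delta_pos":[0.06,-0.14,0.03],"rot":[0,0,-24],"hand":0.06},{"delta_pos":[0.08,-0.185,0.04],"rot":[0,0,-32],"hand":0.06},{"delta_pos":[0.10,-0.23,0.045],"rot":[0,0,-40],"hand":0.06},{"delta_pos":[0.12,-0.275,0.045],"rot":[0,0,-48],"hand":0.06},{"delta_pos":[0.14,-0.32,0.045],"rot":[0,0,-56],"hand":0.06},{"delta_pos":[0.16,-0.365,0.045],"rot":[0,0,-64],"hand":0.06}]'
python3 -m pendant '[{"delta_pos":[0.02,-0.045,0],"rot":[0,0,-5],"hand":0.06},{"delta_pos":[0.04,-0.09,0],"rot":[0,0,-10],"hand":0.06},{"delta_pos":[0.06,-0.135,0],"rot":[0,0,-15],"hand":0.06},{"delta_pos":[0.08,-0.18,0],"rot":[0,0,-21],"hand":0.06},{"delta_pos":[0.10,-0.225,0],"rot":[0,0,-21],"hand":0.06},{"delta_pos":[0.12,-0.27,0],"rot":[0,0,-21],"hand":0.06},{"delta_pos":[0.14,-0.315,0],"rot":[0,0,-21],"hand":0.06},{"delta_pos":[0.16,-0.36,0],"rot":[0,0,-21],"hand":0.06}]'
```

```text
clock: 2.85
eef_pos: [0.3652, 0.1455, 0.2508]
orientation: [2.148, 2.292, 0.001]
wrist_force: [0.5, 0.5, -0.1]
finger_gap: 0.0597
gripper_force: 0.0
clock: 3.65
eef_pos: [0.5253, -0.2147, 0.2505]
orientation: [2.525, 1.868, 0.0]
wrist_force: [1.8, 0.7, 0.3]
finger_gap: 0.0599
gripper_force: 0.0
```

```bash
python3 -m pendant '[{"delta_pos":[0.006,-0.045,-0.01],"rot":[0,0,0],"hand":0.06},{"delta_pos":[0.012,-0.09,-0.02],"rot":[0,0,0],"hand":0.06},{"delta_pos":[0.016,-0.125,-0.05],"rot":[0,0,0],"hand":0.06},{"delta_pos":[0.017,-0.136,-0.08],"rot":[0,0,0],"hand":0.06},{"delta_pos":[0.017,-0.136,-0.11],"rot":[0,0,0],"hand":0.06},{"delta_pos":[0.017,-0.136,-0.128],"rot":[0,0,0],"hand":0.06},{"delta_pos":[0.017,-0.136,-0.136],"rot":[0,0,0],"hand":0.06},{"delta_pos":[0.017,-0.136,-0.136],"rot":[0,0,0],"hand":0.06}]' 25
python3 -m pendant '[{"delta_pos":[0,0,0],"rot":[0,0,0],"hand":0.01},{"delta_pos":[0,0,0],"rot":[0,0,0],"hand":0.01},{"delta_pos":[0,0,0],"rot":[0,0,0],"hand":0.01},{"delta_pos":[0,0,0],"rot":[0,0,0],"hand":0.01},{"delta_pos":[0,0,0],"rot":[0,0,0],"hand":0.01},{"delta_pos":[0,0,0.02],"rot":[0,0,0],"hand":0.01},{"delta_pos":[0,0,0.05],"rot":[0,0,0],"hand":0.01},{"delta_pos":[0,0,0.08],"rot":[0,0,0],"hand":0.01}]'
python3 - <<'E'
from h import *
for n in C: cv2.imwrite(f"pics/{n}1.png",snapshot(n)[...,::-1])
a=cv2.imread('pics/side1.png')[90:384,110:420];b=cv2.imread('pics/top1.png')[90:384,260:512]
cv2.imwrite('pics/p1.png',cv2.resize(np.hstack([a,b]),None,fx=1.4,fy=1.4))
E
```

```text
clock: 4.45
eef_pos: [0.5417, -0.3484, 0.1138]
orientation: [-2.524, -1.868, 0.001]
wrist_force: [0.5, -1.1, 0.7]
finger_gap: 0.0602
gripper_force: 0.0
clock: 5.25
eef_pos: [0.5416, -0.3484, 0.195]
orientation: [-2.524, -1.868, 0.001]
wrist_force: [1.0, 0.2, -1.1]
finger_gap: 0.0237
gripper_force: 25.0
```

View pics/p1.png

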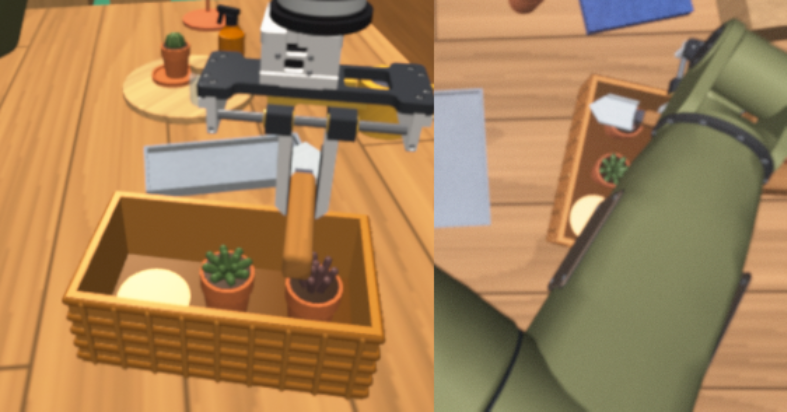

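The side view shows the trowel held level between the fingers, clear of the rim, with the purple succulent now visible below it at about (313,290). Next is the tray.

```bash
python3 -m pendant '[{"delta_pos":[0,0.02,0],"rot":[0,0,8],"hand":0.01},{"delta_pos":[0,0.06,0],"rot":[0,0,16],"hand":0.01},{"delta_pos":[0,0.10,0],"rot":[0,0,24],"hand":0.01},{"delta_pos":[0,0.14,0],"rot":[0,0,32],"hand":0.01},{"delta_pos":[0,0.18,0],"rot":[0,0,40],"hand":0.01},{"delta_pos":[0,0.22,0],"rot":[0,0,48],"hand":0.01},{"delta_pos":[0,0.26,0],"rot":[0,0,56],"hand":0.01},{"delta_pos":[0,0.29,0],"rot":[0,0,64],"hand":0.01}]'
python3 -m pendant '[{"delta_pos":[0,0.02,-0.02],"rot":[0,0,8],"hand":0.01},{"delta_pos":[0.001,0.035,-0.04],"rot":[0,0,16],"hand":0.01},{"delta_pos":[0.001,0.043,-0.06],"rot":[0,0,24],"hand":0.01},{"delta_pos":[0.001,0.043,-0.08],"rot":[0,0,32],"hand":0.01},{"delta_pos":[0.001,0.043,-0.10],"rot":[0,0,40],"hand":0.01},{"delta_pos":[0.001,0.043,-0.12],"rot":[0,0,45],"hand":0.01},{"delta_pos":[0.001,0.043,-0.14],"rot":[0,0,45],"hand":0.01},{"delta_pos":[0.001,0.043,-0.15],"rot":[0,0,45],"hand":0.01}]'

```

```text
clock: 6.15
eef_pos: [0.5412, -0.0564, 0.1934]
orientation: [-1.141, -2.926, 0.0]
wrist_force: [0.7, 0.0, -0.8]
finger_gap: 0.0239
gripper_force: 25.0
clock: 6.95
eef_pos: [0.5415, -0.0155, 0.042]
orientation: [0.055, -3.138, -0.001]
wrist_force: [-0.2, 0.1, -2.1]
finger_gap: 0.0236
gripper_force: 25.0
```

```bash
python3 -m pendant '[{"delta_pos":[0,0,-0.015],"rot":[0,0,0],"hand":0.01},{"delta_pos":[0,0,-0.025],"rot":[0,0,0],"hand":0.01},{"delta_pos":[0,0,-0.032],"rot":[0,0,0],"hand":0.01},{"delta_pos":[0,0,-0.032],"rot":[0,0,0],"hand":0.01},{"delta_pos":[0,0,-0.032],"rot":[0,0,0],"hand":0.05},{"delta_pos":[0,0,-0.032],"rot":[0,0,0],"hand":0.05},{"delta_pos":[0,0,-0.032],"rot":[0,0,0],"hand":0.05},{"delta_pos":[0,0,0.01],"rot":[0,0,0],"hand":0.05}]'
python3 -m pendant '[{"delta_pos":[-0.01,0.03,0.045],"rot":[0,0,-4],"hand":0.094},{"delta_pos":[-0.03,0.06,0.09],"rot":[0,0,-8],"hand":0.094},{"delta_pos":[-0.05,0.09,0.135],"rot":[0,0,-12],"hand":0.094},{"delta_pos":[-0.07,0.12,0.17],"rot":[0,0,-17],"hand":0.094},{"delta_pos":[-0.09,0.15,0.19],"rot":[0,0,-17],"hand":0.094},{"delta_pos":[-0.13,0.14,0.2],"rot":[0,0,-17],"hand":0.094},{"delta_pos":[-0.17,0.12,0.2],"rot":[0,0,-17],"hand":0.094},{"delta_pos":[-0.2,0.1,0.2],"rot":[0,0,-17],"hand":0.094}]'
python3 - <<'E'
from h import *
for n in C: cv2.imwrite(f"pics/{n}2.png",snapshot(n)[...,::-1])
a=cv2.imread('pics/side2.png')[60:384,90:420];b=cv2.imread('pics/top2.png')[60:384,110:512]
cv2.imwrite('pics/p2.png',cv2.resize(np.hstack([a,b]),None,fx=1.09,fy=1.09))
for nm,q0,z,cs in [("trowel",[.518,-.016,3.17],.006,("top","side")),("mat",[.39,-.28],.008,("top",)),("cactus",[.45,.289],.024,("side",)),("spiky",[.575,-.337],.008,("top","side")),("rosette",[.48,-.31],.008,("top","side"))]:
    M["rosette"]=[POT,rings((.03,.075),(.03,.08))]
    ms={n:get(n,nm) for n in cs}
    for n in ms:
        if ms[n] is not None: print(nm,n,*fit(nm,{n:ms[n]},q0,z),ms[n].sum())
        if ms[n] is not None: np.save(f"m_{nm}_{n}.npy",ms[n])
E
```

```text
clock: 7.75
eef_pos: [0.5404, -0.0154, 0.0511]
orientation: [0.055, -3.133, -0.001]
wrist_force: [0.4, 0.0, 0.6]
finger_gap: 0.0495
gripper_force: 0.0
clock: 8.55
eef_pos: [0.3409, 0.0844, 0.255]
orientation: [0.406, 3.113, 0.001]
wrist_force: [0.9, -0.4, -0.4]
finger_gap: 0.0941
gripper_force: 0.0
trowel side [ 0.52072618 -0.01809793  3.15982408] 0.8703034520149231 1129.0
mat top [ 0.39097083 -0.27843365] 0.954497754573822 946.0
cactus side [0.45168487 0.29645478] 0.9008131623268127 563.0
spiky side [ 0.57441773 -0.32787236] 0.7614554166793823 1555.0
rosette top [ 0.47982872 -0.30155143] 0.9220006465911865 571.0
rosette side [ 0.47938927 -0.30011486] 0.78985196352005 1502.0
```

View pics/p2.png

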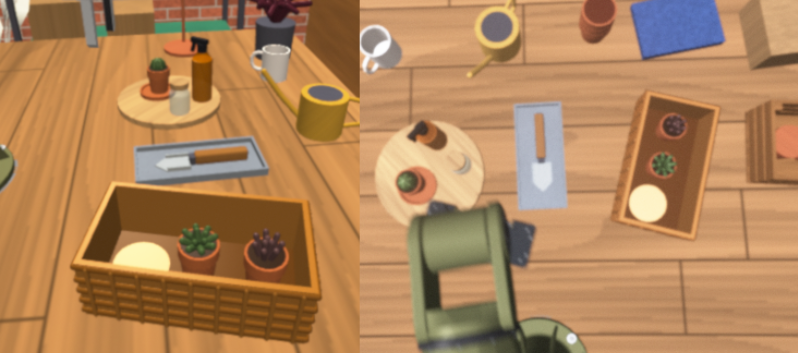

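The trowel lies in the tray with its blade at p2 (541,175). Both plants and the mat are clearly visible. Next I'll refine the spiky, rosette, cactus and saucer positions using colour.

```bash
python3 - <<'E'
from h import *
im={n:cv2.imread(f"pics/{n}2.png") for n in C}
# terracotta collar rings in the top view
hsv={n:cv2.cvtColor(im[n],cv2.COLOR_BGR2HSV).astype(int) for n in im}
print(hsv["top"][int(60+125/1.09)][390:412].tolist())
u,v=int(110+(420-360)/1.09),int(60+185/1.09); print(hsv["top"][v][u-12:u+14].tolist())
big=np.hstack([cv2.resize(im["top"][140:215,110:200],None,fx=4.4,fy=4.4,interpolation=2),cv2.resize(im["top"][150:225,355:445],None,fx=4.4,fy=4.4,interpolation=2)])
cv2.imwrite("pics/p3.png",big)
E
```

```text
[[8, 114, 76], [8, 107, 79], [5, 90, 85], [4, 87, 85], [1, 80, 80], [5, 86, 77], [3, 82, 81], [5, 77, 93], [3, 80, 109], [1, 71, 115], [2, 73, 112], [1, 74, 114], [2, 75, 115], [5, 80, 99], [6, 96, 80], [6, 92, 75], [10, 116, 79], [9, 134, 103], [9, 143, 141], [10, 155, 161], [11, 158, 150], [11, 162, 131]]
[[38, 87, 126], [37, 80, 127], [35, 84, 122], [32, 81, 104], [29, 81, 88], [25, 90, 85], [24, 92, 78], [19, 100, 79], [15, 114, 85], [10, 124, 107], [9, 135, 149], [9, 144, 175], [10, 146, 168], [9, 141, 136], [10, 143, 109], [10, 137, 106], [10, 141, 127], [9, 147, 172], [10, 148, 207], [10, 145, 223], [9, 140, 228], [10, 140, 227], [10, 143, 225], [9, 144, 226], [10, 143, 226], [10, 143, 223]]
```

View pics/p3.png

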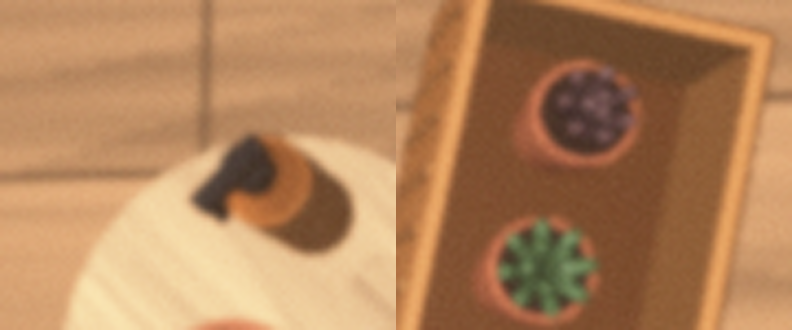

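```bash
python3 - <<'E'
from h import *
g=lambda x,y,z:np.round(ray("top",(355+(x-396+.5)/4.4-.5,150+(y+.5)/4.4-.5),z),4)
print("spiky",g(588.5,114,.076),"ros",g(544,269,.076),"rimL",g(413,269,.11),"rimR",g(726,269,.11),"cornR",g(770,38,.11))
im=cv2.imread("pics/top2.png");h=cv2.cvtColor(im,cv2.COLOR_BGR2HSV).astype(int)
roi=np.zeros(im.shape[:2],bool);roi[200:260,135:200]=1
m=(roi&(((h[...,1]>115)&(h[...,2]>60)&(h[...,0]<14))|((h[...,0]>28)&(h[...,2]<150))|(h[...,2]<90))).astype(np.uint8)
k=cv2.connectedComponentsWithStats(m);m=(k[1]==1+np.argmax(k[2][1:,4])).astype(np.float32)
ms=get("side","cactus")
M["both"]=None
def f(q):
    a=np.maximum(sil("top","saucer",q[:2],.018),sil("top","cactus",q[2:],.024)); b=sil("side","cactus",q[2:],.024)
    return -np.minimum(a,m).sum()/np.maximum(a,m).sum()-0.5*np.minimum(b,ms).sum()/np.maximum(b,ms).sum()
q0=np.array([.448,.289,.45,.29]);r=minimize(f,q0,method="Nelder-Mead",options=dict(initial_simplex=np.vstack([q0,q0+.01*np.eye(4)]),xatol=2e-4,fatol=1e-5))
print(np.round(r.x,4),r.fun,m.sum())
o=np.hstack([im[190:270,125:215],np.repeat((m[190:270,125:215,None]*255),3,2).astype(np.uint8)])
cv2.imwrite("pics/p4.png",cv2.resize(o,None,fx=4,fy=4))
E
```

```text
spiky [ 0.5692 -0.3362] ros [ 0.4782 -0.3047] rimL [ 0.4762 -0.2224] rimR [ 0.4725 -0.3941] cornR [ 0.6036 -0.4286]
[0.4446 0.2934 0.4508 0.2945] -1.3297266960144043 977.0
```

View pics/p4.png

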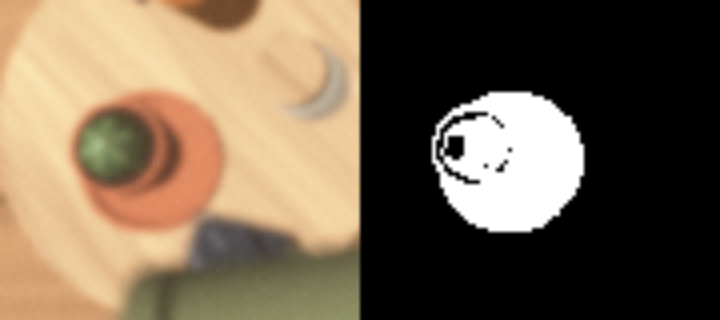

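The saucer spans about x 80–222, y 90–232 in the left half, with the cactus ball at (117,146).

```bash
python3 - <<'E'
from h import *
im=cv2.imread("pics/top2.png")
print("saucer",ray("top",(163.1,230.1),.03),"edges R/T/B",ray("top",(180.9,230),.03),ray("top",(163,212.4),.03),ray("top",(163,248),.03),"cactus ball",ray("top",(154.1,226.4),.100))
E
```

```text
saucer [0.44327185 0.29054177] edges R/T/B [0.44252788 0.2417484 ] [0.49178064 0.29186539] [0.39491728 0.28973069] cactus ball [0.44842918 0.29257058]
```

```bash
python3 -m pendant '[{"delta_pos":[0.02,0.04,0],"rot":[0,0,0],"hand":0.094},{"delta_pos":[0.04,0.08,0],"rot":[0,0,0],"hand":0.094},{"delta_pos":[0.06,0.12,0],"rot":[0,0,0],"hand":0.094},{"delta_pos":[0.08,0.16,0],"rot":[0,0,0],"hand":0.094},{"delta_pos":[0.1,0.19,-0.01],"rot":[0,0,0],"hand":0.094},{"delta_pos":[0.109,0.205,-0.03],"rot":[0,0,0],"hand":0.094},{"delta_pos":[0.109,0.2085,-0.06],"rot":[0,0,0],"hand":0.094},{"delta_pos":[0.109,0.2085,-0.09],"rot":[0,0,0],"hand":0.094}]' 35
python3 -m pendant '[{"delta_pos":[0,0,-0.03],"rot":[0,0,0],"hand":0.094},{"delta_pos":[0,0,-0.06],"rot":[0,0,0],"hand":0.094},{"delta_pos":[0,0,-0.085],"rot":[0,0,0],"hand":0.094},{"delta_pos":[0,0,-0.1],"rot":[0,0,0],"hand":0.094},{"delta_pos":[0,0,-0.103],"rot":[0,0,0],"hand":0.094},{"delta_pos":[0,0,-0.103],"rot":[0,0,0],"hand":0.094}]'

```

```text
clock: 9.9
eef_pos: [0.4519, 0.2938, 0.1627]
orientation: [-0.408, -3.114, 0.001]
wrist_force: [0.5, -0.6, 1.5]
finger_gap: 0.0941
gripper_force: 0.0
clock: 10.5
eef_pos: [0.4519, 0.293, 0.0613]
orientation: [-0.41, -3.114, 0.001]
wrist_force: [0.0, 0.3, 0.3]
finger_gap: 0.0937
gripper_force: 0.0
```

```bash
python3 -m pendant '[{"delta_pos":[0,0,0],"rot":[0,0,0],"hand":0.07},{"delta_pos":[0,0,0],"rot":[0,0,0],"hand":0.07},{"delta_pos":[0,0,0],"rot":[0,0,0],"hand":0.05},{"delta_pos":[0,0,0],"rot":[0,0,0],"hand":0.05},{"delta_pos":[0,0,0],"rot":[0,0,0],"hand":0.05},{"delta_pos":[0,0,0],"rot":[0,0,0],"hand":0.05},{"delta_pos":[0,0,0.004],"rot":[0,0,0],"hand":0.05},{"delta_pos":[0,0,0.01],"rot":[0,0,0],"hand":0.05}]'
python3 -m pendant '[{"delta_pos":[0,0,0.01],"rot":[0,0,0],"hand":0.05},{"delta_pos":[0,0,0.03],"rot":[0,0,0],"hand":0.05},{"delta_pos":[0,0,0.06],"rot":[0,0,0],"hand":0.05},{"delta_pos":[0,0,0.09],"rot":[0,0,0],"hand":0.05},{"delta_pos":[0,0,0.11],"rot":[0,0,0],"hand":0.05},{"delta_pos":[0,0,0.12],"rot":[0,0,0],"hand":0.05}]'
python3 - <<'E'
from h import *
for n in C: cv2.imwrite(f"pics/{n}3.png",snapshot(n)[...,::-1])
r=outline_of("top","saucer");print([(d["confidence"],d["xy"],d["region"].sum()) for d in r])
for n in C:
    m=get(n,"saucer")
    if m is not None:print(n,fit("saucer",{n:m},[.444,.292],.018))
a=cv2.imread('pics/side3.png')[40:190,150:350];b=cv2.imread('pics/top3.png')[170:320,100:300]
cv2.imwrite('pics/p5.png',cv2.resize(np.hstack([a,b]),None,fx=2,fy=2))
E
```

```text
clock: 11.3
eef_pos: [0.4512, 0.2924, 0.071]
orientation: [-0.41, -3.113, 0.002]
wrist_force: [0.5, 0.6, -3.4]
finger_gap: 0.0617
gripper_force: 35.0
clock: 11.9
eef_pos: [0.4522, 0.293, 0.1938]
orientation: [0.41, 3.113, 0.002]
wrist_force: [-0.0, 0.0, -3.0]
finger_gap: 0.0614
gripper_force: 35.0
[(0.76, [172.3, 232.7], np.int64(576))]
top (array([0.4406779 , 0.28631779]), np.float64(0.5413945317268372))
side (array([0.44237224, 0.28825962]), np.float64(0.8388682007789612))
```

View pics/p5.png

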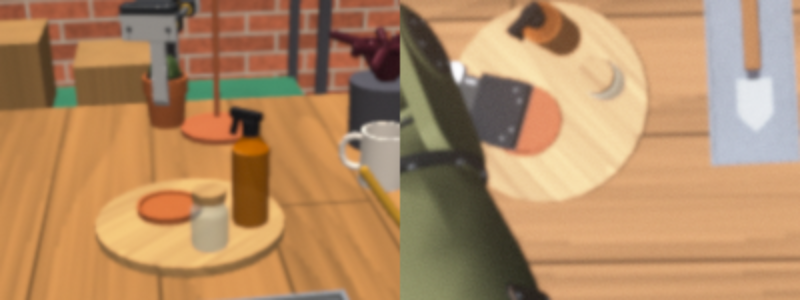

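The cactus is held upright, and the saucer is still in place on the board. Now carrying it to the mat.

```bash
python3 -m pendant '[{"delta_pos":[-0.003,-0.02,0],"rot":[0,0,0],"hand":0.05},{"delta_pos":[-0.006,-0.06,0],"rot":[0,0,0],"hand":0.05},{"delta_pos":[-0.01,-0.1,0],"rot":[0,0,0],"hand":0.05},{"delta_pos":[-0.015,-0.14,0],"rot":[0,0,0],"hand":0.05},{"delta_pos":[-0.019,-0.18,0],"rot":[0,0,0],"hand":0.05},{"delta_pos":[-0.024,-0.22,0],"rot":[0,0,0],"hand":0.05},{"delta_pos":[-0.028,-0.26,0],"rot":[0,0,0],"hand":0.05},{"delta_pos":[-0.032,-0.3,0],"rot":[0,0,0],"hand":0.05}]'
python3 -m pendant '[{"delta_pos":[-0.004,-0.04,0],"rot":[0,0,0],"hand":0.05},{"delta_pos":[-0.009,-0.08,0],"rot":[0,0,0],"hand":0.05},{"delta_pos":[-0.013,-0.12,0],"rot":[0,0,0],"hand":0.05},{"delta_pos":[-0.017,-0.16,0],"rot":[0,0,0],"hand":0.05},{"delta_pos":[-0.022,-0.2,0],"rot":[0,0,0],"hand":0.05},{"delta_pos":[-0.026,-0.24,0],"rot":[0,0,0],"hand":0.05},{"delta_pos":[-0.03,-0.265,0],"rot":[0,0,0],"hand":0.05},{"delta_pos":[-0.03,-0.274,0],"rot":[0,0,0],"hand":0.05}]'
python3 -m pendant '[{"delta_pos":[0,0,-0.03],"rot":[0,0,0],"hand":0.05},{"delta_pos":[0,0,-0.06],"rot":[0,0,0],"hand":0.05}]'
python3 - <<'E'
from h import *
for n in C: cv2.imwrite(f"pics/{n}4.png",snapshot(n)[...,::-1])
m=get("side","cactus");print(get_obs()["eef_pos"])
p=get_obs()["eef_pos"]
print(fit("cactus",{"side":m},p[:2],p[2]-.037))
a=cv2.imread('pics/side4.png')[140:384,150:420];b=cv2.imread('pics/top4.png')[120:364,280:512]
cv2.imwrite('pics/p6.png',cv2.resize(np.hstack([a,b]),None,fx=1.55,fy=1.55))
E
```

```text
clock: 12.95
eef_pos: [0.419, -0.0085, 0.1906]
orientation: [-0.409, -3.113, 0.0]
wrist_force: [1.3, 0.4, -3.0]
finger_gap: 0.0618
gripper_force: 35.0
clock: 13.75
eef_pos: [0.3889, -0.2827, 0.1902]
orientation: [-0.413, -3.112, -0.001]
wrist_force: [-0.1, 0.5, -3.0]
finger_gap: 0.0614
gripper_force: 35.0
clock: 13.95
eef_pos: [0.3899, -0.2807, 0.1303]
orientation: [0.41, 3.114, 0.0]
wrist_force: [0.1, -0.1, -3.1]
finger_gap: 0.0613
gripper_force: 35.0
[ 0.38931918 -0.2799186   0.13022102]
(array([ 0.38605297, -0.28437079]), np.float64(0.5084453225135803))
```

View pics/p6.png

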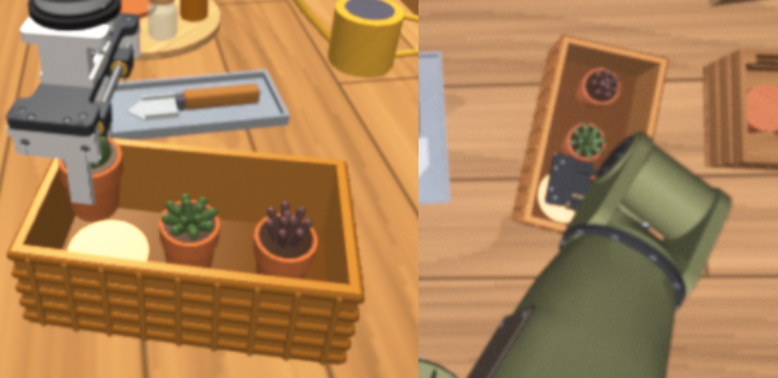

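The side view shows the cactus upright over the mat end and clear of the walls. Lowering it now.

```bash
python3 -m pendant '[{"delta_pos":[0,0,-0.03],"rot":[0,0,0],"hand":0.05},{"delta_pos":[0,0,-0.055],"rot":[0,0,0],"hand":0.05},{"delta_pos":[0,0,-0.07],"rot":[0,0,0],"hand":0.05},{"delta_pos":[0,0,-0.077],"rot":[0,0,0],"hand":0.05},{"delta_pos":[0,0,-0.08],"rot":[0,0,0],"hand":0.05},{"delta_pos":[0,0,-0.08],"rot":[0,0,0],"hand":0.05}]'
```

```text
clock: 14.7
eef_pos: [0.3903, -0.2813, 0.0523]
orientation: [0.409, 3.114, -0.001]
wrist_force: [-0.9, 0.9, -3.3]
finger_gap: 0.0612
gripper_force: 35.0
```

```bash
python3 -m pendant '[{"delta_pos":[0,0,-0.001],"rot":[0,0,0],"hand":0.05},{"delta_pos":[0,0,-0.002],"rot":[0,0,0],"hand":0.05},{"delta_pos":[0,0,-0.002],"rot":[0,0,0],"hand":0.05}]'
```

```text
clock: 15.0
eef_pos: [0.3902, -0.2813, 0.0501]
orientation: [0.41, 3.114, -0.001]
wrist_force: [1.0, 0.8, 2.0]
finger_gap: 0.0618
gripper_force: 35.0
```

Contact: the force sign flipped. Releasing and lifting.

```bash
python3 -m pendant '[{"delta_pos":[0,0,0],"rot":[0,0,0],"hand":0.085},{"delta_pos":[0,0,0],"rot":[0,0,0],"hand":0.085},{"delta_pos":[0,0,0],"rot":[0,0,0],"hand":0.085},{"delta_pos":[0,0,0.03],"rot":[0,0,0],"hand":0.085},{"delta_pos":[0,0,0.07],"rot":[0,0,0],"hand":0.085},{"delta_pos":[0,0,0.11],"rot":[0,0,0],"hand":0.085},{"delta_pos":[0,0.04,0.15],"rot":[0,0,0],"hand":0.085},{"delta_pos":[0,0.09,0.16],"rot":[0,0,0],"hand":0.085}]'
python3 -m pendant '[{"delta_pos":[0,0.05,0],"rot":[0,0,0],"hand":0.085},{"delta_pos":[0,0.1,0],"rot":[0,0,0],"hand":0.085},{"delta_pos":[0,0.15,0],"rot":[0,0,0],"hand":0.085},{"delta_pos":[0,0.2,0],"rot":[0,0,0],"hand":0.085}]'
python3 - <<'E'
from h import *
for n in C: cv2.imwrite(f"pics/{n}5.png",snapshot(n)[...,::-1])
for n in C:
  for nm,q,z in (("saucer",[.444,.292],.018),("cactus",[.39,-.281],.012)):
    m=get(n,nm)
    if m is not None:print(nm,n,*fit(nm,{n:m},q,z),m.sum())
a=cv2.imread('pics/side5.png')[90:384,140:420];b=cv2.imread('pics/top5.png')[100:394,110:480][:284]
a=a[:284]
cv2.imwrite('pics/p7.png',cv2.resize(np.hstack([a,b]),None,fx=1.23,fy=1.23))
E
```

```text
clock: 15.8
eef_pos: [0.3904, -0.1979, 0.2108]
orientation: [0.413, 3.11, -0.003]
wrist_force: [0.7, 0.6, 0.1]
finger_gap: 0.0847
gripper_force: 0.0
clock: 16.2
eef_pos: [0.3894, 0.0044, 0.208]
orientation: [0.41, 3.114, 0.0]
wrist_force: [1.4, -0.4, -0.1]
finger_gap: 0.085
gripper_force: 0.0
saucer top [0.44603789 0.29492817] 0.9423490762710571 1083.0
cactus top [ 0.38630924 -0.28147078] 0.9379354119300842 583.0
saucer side [0.44311011 0.28709705] 0.8415464162826538 392.0
cactus side [ 0.38781102 -0.27626103] 0.780714213848114 1379.0
```

View pics/p7.png

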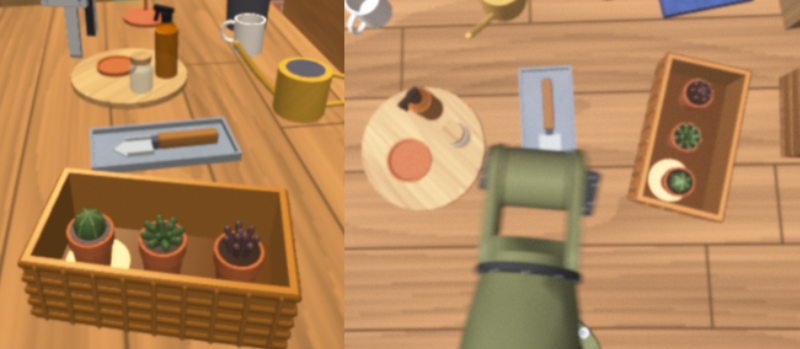

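The cactus stands upright on the mat, and everything else is undisturbed. Next is the succulent, at about (.572,-.333).

```bash
python3 -m pendant '[{"delta_pos":[0.022,-0.04,0],"rot":[0,0,0],"hand":0.09},{"delta_pos":[0.044,-0.08,0],"rot":[0,0,0],"hand":0.09},{"delta_pos":[0.066,-0.12,0],"rot":[0,0,0],"hand":0.09},{"delta_pos":[0.088,-0.16,0],"rot":[0,0,0],"hand":0.09},{"delta_pos":[0.11,-0.2,0],"rot":[0,0,0],"hand":0.09},{"delta_pos":[0.132,-0.24,0],"rot":[0,0,0],"hand":0.09},{"delta_pos":[0.154,-0.28,0],"rot":[0,0,0],"hand":0.09},{"delta_pos":[0.175,-0.32,0],"rot":[0,0,0],"hand":0.09}]'
python3 -m pendant '[{"delta_pos":[0.007,-0.022,0],"rot":[0,0,0],"hand":0.09},{"delta_pos":[0.007,-0.022,-0.02],"rot":[0,0,0],"hand":0.09},{"delta_pos":[0.007,-0.022,-0.05],"rot":[0,0,0],"hand":0.09},{"delta_pos":[0.007,-0.022,-0.07],"rot":[0,0,0],"hand":0.09},{"delta_pos":[0.007,-0.022,-0.07],"rot":[0,0,0],"hand":0.09}]'

```

```text
clock: 17.3
eef_pos: [0.5642, -0.3215, 0.2072]
orientation: [-0.415, -3.114, -0.0]
wrist_force: [0.3, 0.4, 0.5]
finger_gap: 0.0898
gripper_force: 0.0
clock: 17.8
eef_pos: [0.5696, -0.3408, 0.1342]
orientation: [-0.414, -3.109, -0.004]
wrist_force: [0.3, -0.7, 0.1]
finger_gap: 0.0898
gripper_force: 0.0
```

```bash
python3 -m pendant '[{"delta_pos":[0.002,0.006,-0.02],"rot":[0,0,0],"hand":0.09},{"delta_pos":[0.002,0.006,-0.045],"rot":[0,0,0],"hand":0.09},{"delta_pos":[0.002,0.006,-0.07],"rot":[0,0,0],"hand":0.09},{"delta_pos":[0.002,0.006,-0.085],"rot":[0,0,0],"hand":0.09},{"delta_pos":[0.002,0.006,-0.09],"rot":[0,0,0],"hand":0.09},{"delta_pos":[0.002,0.006,-0.09],"rot":[0,0,0],"hand":0.09}]'
python3 -m pendant '[{"delta_pos":[0,0,0],"rot":[0,0,0],"hand":0.07},{"delta_pos":[0,0,0],"rot":[0,0,0],"hand":0.07},{"delta_pos":[0,0,0],"rot":[0,0,0],"hand":0.05},{"delta_pos":[0,0,0],"rot":[0,0,0],"hand":0.05},{"delta_pos":[0,0,0],"rot":[0,0,0],"hand":0.05},{"delta_pos":[0,0,0],"rot":[0,0,0],"hand":0.05},{"delta_pos":[0,0,0],"rot":[0,0,0],"hand":0.05}]'
```

```text
clock: 18.4
eef_pos: [0.5738, -0.3341, 0.0482]
orientation: [0.411, 3.114, -0.0]
wrist_force: [-0.2, -0.2, 0.1]
finger_gap: 0.0899
gripper_force: 0.0
clock: 19.1
eef_pos: [0.5741, -0.3335, 0.0483]
orientation: [0.41, 3.114, -0.0]
wrist_force: [-0.9, 1.6, 4.9]
finger_gap: 0.0607
gripper_force: 35.0
```

```bash
python3 -m pendant '[{"delta_pos":[0,0,0.006],"rot":[0,0,0],"hand":0.05},{"delta_pos":[0,0,0.02],"rot":[0,0,0],"hand":0.05},{"delta_pos":[0,0,0.045],"rot":[0,0,0],"hand":0.05},{"delta_pos":[0,0,0.08],"rot":[0,0,0],"hand":0.05},{"delta_pos":[0,0,0.12],"rot":[0,0,0],"hand":0.05},{"delta_pos":[0,0,0.15],"rot":[0,0,0],"hand":0.05},{"delta_pos":[0,0,0.16],"rot":[0,0,0],"hand":0.05},{"delta_pos":[0,0,0.16],"rot":[0,0,0],"hand":0.05}]'
python3 - <<'E'
from h import *
im=snapshot("side");p=get_obs()["eef_pos"];m=get("side","spiky")
cv2.imwrite("pics/side6.png",im[...,::-1])
print(p,m.sum(),fit("spiky",{"side":m},p[:2],p[2]-.040),fit("spiky",{"side":m},p[:2],p[2]-.037))
cv2.imwrite('pics/p8.png',cv2.resize(im[130:384,200:470,::-1],None,fx=2,fy=2))
E
```

```text
clock: 19.9
eef_pos: [0.5741, -0.3336, 0.2089]
orientation: [0.41, 3.113, -0.001]
wrist_force: [-0.1, 0.8, -3.5]
finger_gap: 0.0609
gripper_force: 35.0
[ 0.57360771 -0.33328069  0.20690915] 1676.0 (array([ 0.57313001, -0.33171358]), np.float64(0.5587298274040222)) (array([ 0.57196818, -0.33404929]), np.float64(0.5518822073936462))
```

View pics/p8.png

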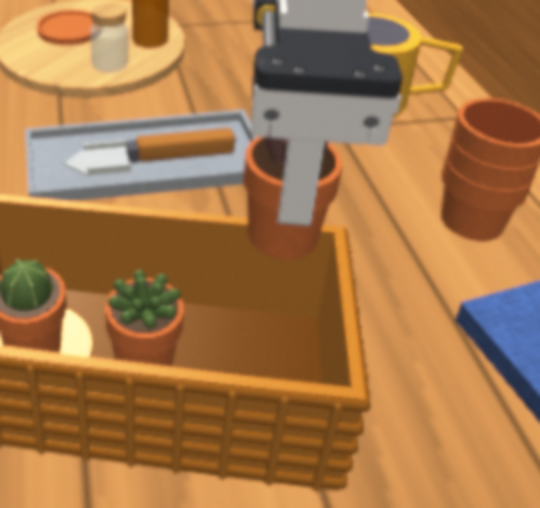

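The succulent is upright and held centrally. Carrying it to the saucer.

```bash
python3 -m pendant '[{"delta_pos":[-0.004,0.02,0.01],"rot":[0,0,0],"hand":0.05},{"delta_pos":[-0.012,0.06,0.01],"rot":[0,0,0],"hand":0.05},{"delta_pos":[-0.021,0.1,0.01],"rot":[0,0,0],"hand":0.05},{"delta_pos":[-0.029,0.14,0.01],"rot":[0,0,0],"hand":0.05},{"delta_pos":[-0.037,0.18,0.01],"rot":[0,0,0],"hand":0.05},{"delta_pos":[-0.046,0.22,0.01],"rot":[0,0,0],"hand":0.05},{"delta_pos":[-0.054,0.26,0.01],"rot":[0,0,0],"hand":0.05},{"delta_pos":[-0.062,0.3,0.01],"rot":[0,0,0],"hand":0.05}]'
python3 -m pendant '[{"delta_pos":[-0.008,0.04,0],"rot":[0,0,0],"hand":0.05},{"delta_pos":[-0.017,0.08,0],"rot":[0,0,0],"hand":0.05},{"delta_pos":[-0.025,0.12,0],"rot":[0,0,0],"hand":0.05},{"delta_pos":[-0.033,0.16,0],"rot":[0,0,0],"hand":0.05},{"delta_pos":[-0.042,0.2,0],"rot":[0,0,0],"hand":0.05},{"delta_pos":[-0.05,0.24,0],"rot":[0,0,0],"hand":0.05},{"delta_pos":[-0.058,0.28,0],"rot":[0,0,0],"hand":0.05},{"delta_pos":[-0.065,0.31,0],"rot":[0,0,0],"hand":0.05}]'
python3 -m pendant '[{"delta_pos":[-0.002,0.014,-0.02],"rot":[0,0,0],"hand":0.05},{"delta_pos":[-0.002,0.015,-0.05],"rot":[0,0,0],"hand":0.05},{"delta_pos":[-0.002,0.015,-0.08],"rot":[0,0,0],"hand":0.05},{"delta_pos":[-0.002,0.015,-0.1],"rot":[0,0,0],"hand":0.05},{"delta_pos":[-0.002,0.015,-0.11],"rot":[0,0,0],"hand":0.05},{"delta_pos":[-0.002,0.015,-0.11],"rot":[0,0,0],"hand":0.05}]'

```

```text
clock: 20.8
eef_pos: [0.5106, -0.0318, 0.2159]
orientation: [-0.41, -3.112, -0.0]
wrist_force: [0.9, 0.1, -1.9]
finger_gap: 0.061
gripper_force: 35.0
clock: 21.6
eef_pos: [0.4455, 0.2784, 0.2158]
orientation: [-0.408, -3.112, 0.003]
wrist_force: [0.7, -0.6, -3.0]
finger_gap: 0.0609
gripper_force: 35.0
clock: 22.2
eef_pos: [0.444, 0.291, 0.1058]
orientation: [-0.409, -3.112, 0.004]
wrist_force: [0.3, -0.5, -3.1]
finger_gap: 0.0612
gripper_force: 35.0
```

```bash
python3 -m pendant '[{"delta_pos":[0,0,-0.015],"rot":[0,0,0],"hand":0.05},{"delta_pos":[0,0,-0.03],"rot":[0,0,0],"hand":0.05},{"delta_pos":[0,0,-0.037],"rot":[0,0,0],"hand":0.05},{"delta_pos":[0,0,-0.039],"rot":[0,0,0],"hand":0.05},{"delta_pos":[0,0,-0.039],"rot":[0,0,0],"hand":0.05}]'
python3 - <<'E'
from h import *
im=snapshot("side");p=get_obs();print(p["eef_pos"],p["wrist_force"])
m=get("side","saucer")
if m is not None: print(fit("saucer",{"side":m},[.444,.291],.018))
m=get("side","spiky")
if m is not None: print(fit("spiky",{"side":m},p["eef_pos"][:2],p["eef_pos"][2]-.04))
cv2.imwrite('pics/p9.png',cv2.resize(im[90:200,180:310,::-1],None,fx=5,fy=5,interpolation=2))
E
```

```text
clock: 22.7
eef_pos: [0.4451, 0.2917, 0.0693]
orientation: [0.41, 3.114, 0.0]
wrist_force: [-0.3, 0.7, -2.8]
finger_gap: 0.0612
gripper_force: 35.0
[0.44517059 0.29173898 0.06946338] [ 0.52879068  0.34109091 -2.93153422]
(array([0.44309515, 0.28621624]), np.float64(0.504573404788971))
(array([0.44537668, 0.28900058]), np.float64(0.700182318687439))
```

View pics/p9.png

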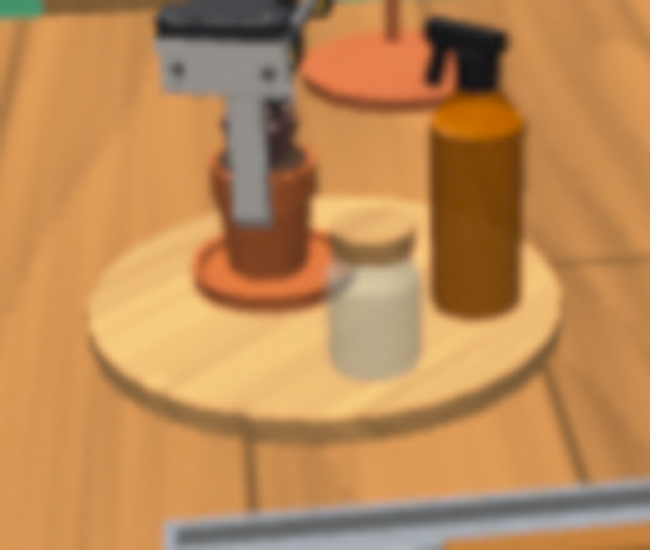

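The pot sits centrally over the saucer, at crop x 265 against 270. Lowering it to contact.

```bash
python3 -m pendant '[{"delta_pos":[0.001,0,-0.002],"rot":[0,0,0],"hand":0.05},{"delta_pos":[0.001,0,-0.004],"rot":[0,0,0],"hand":0.05},{"delta_pos":[0.001,0,-0.005],"rot":[0,0,0],"hand":0.05},{"delta_pos":[0.001,0,-0.005],"rot":[0,0,0],"hand":0.05}]'
```

```text
clock: 23.25
eef_pos: [0.446, 0.2916, 0.0642]
orientation: [0.41, 3.114, 0.0]
wrist_force: [-1.1, -1.1, 3.2]
finger_gap: 0.0612
gripper_force: 35.0
```

Contact. Releasing and retreating.

```bash
python3 -m pendant '[{"delta_pos":[0,0,0],"rot":[0,0,0],"hand":0.09},{"delta_pos":[0,0,0],"rot":[0,0,0],"hand":0.09},{"delta_pos":[0,0,0],"rot":[0,0,0],"hand":0.09},{"delta_pos":[0,0,0.03],"rot":[0,0,0],"hand":0.09},{"delta_pos":[0,0,0.07],"rot":[0,0,0],"hand":0.09},{"delta_pos":[0,0,0.11],"rot":[0,0,0],"hand":0.09},{"delta_pos":[-0.02,-0.03,0.15],"rot":[0,0,0],"hand":0.09},{"delta_pos":[-0.04,-0.07,0.16],"rot":[0,0,0],"hand":0.09}]'
python3 -m pendant '[{"delta_pos":[-0.01,-0.05,0],"rot":[0,0,0],"hand":0.09},{"delta_pos":[-0.02,-0.1,0],"rot":[0,0,0],"hand":0.09},{"delta_pos":[-0.04,-0.14,0],"rot":[0,0,0],"hand":0.09},{"delta_pos":[-0.04,-0.18,0],"rot":[0,0,0],"hand":0.09},{"delta_pos":[-0.04,-0.18,0],"rot":[0,0,0],"hand":0.09}]'
python3 - <<'E'
from h import *
for n in C: cv2.imwrite(f"pics/{n}7.png",snapshot(n)[...,::-1])
for n in C:
  for nm,q,z in (("spiky",[.446,.292],.024),("cactus",[.39,-.281],.012),("trowel",[.518,-.016,3.17],.006),("saucer",[.444,.292],.018),("mister",[.562,.247],.018),("jar",[.498,.18],.018)):
    m=get(n,nm)
    if m is not None:print(nm,n,*fit(nm,{n:m},q,z),m.sum())
a=cv2.imread('pics/side7.png')[90:370,140:420];b=cv2.imread('pics/top7.png')[100:380,110:480]
cv2.imwrite('pics/p10.png',cv2.resize(np.hstack([a,b]),None,fx=1.23,fy=1.23))
E
```

```text
clock: 24.05
eef_pos: [0.4062, 0.222, 0.2268]
orientation: [0.407, 3.111, 0.004]
wrist_force: [0.2, -0.6, 0.1]
finger_gap: 0.0902
gripper_force: 0.0
clock: 24.55
eef_pos: [0.3656, 0.0384, 0.2241]
orientation: [0.417, 3.112, -0.001]
wrist_force: [-0.2, -0.1, 0.2]
finger_gap: 0.09
gripper_force: 0.0
spiky top [0.44358915 0.28920826] 0.954188346862793 548.0
cactus top [ 0.38491494 -0.28029725] 0.9390459656715393 538.0
trowel top [ 0.51621541 -0.01854668  3.18307884] 0.8602635860443115 795.0
saucer top [0.44480578 0.29278619] 0.4639689326286316 517.0
mister top [0.5602848  0.24640472] 0.892223596572876 671.0
jar top [0.49433133 0.17923079] 0.847122311592102 383.0
spiky side [0.4449115  0.29115788] 0.9367939233779907 656.0
cactus side [ 0.38749948 -0.27852125] 0.8155686259269714 1468.0
trowel side [ 0.52204026 -0.01687151  3.15598827] 0.8722074627876282 1155.0
saucer side [0.44228863 0.28590408] 0.48308271169662476 235.0
mister side [0.56263798 0.24887627] 0.869006335735321 1058.0
jar side [0.49789258 0.18665527] 0.8747195601463318 626.0
```

View pics/p10.png

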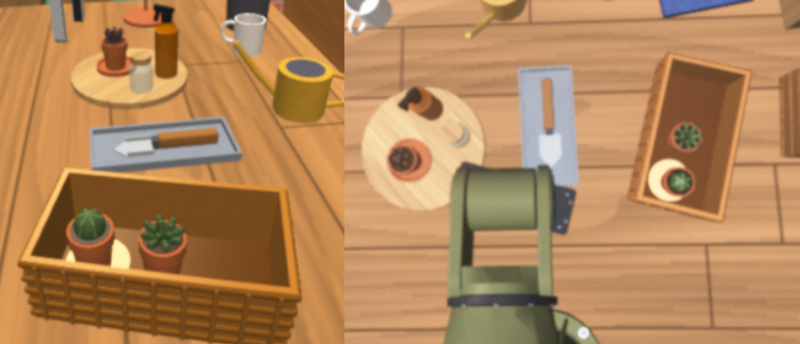

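The final view shows the cactus on the mat, the succulent in the saucer, the trowel in the tray, and the arm clear of everything.

```bash
python3 -c "
from workcell import *
print(close_job())"
```

```text
the job is handed in; nothing more can be done
None
```

I handed the job in at about 25 s on the robot's clock, but the hand-in returned no verdict. The final camera pictures show the trowel flat in the tray, the cactus upright on the cork mat, the succulent upright in the middle of the saucer, the other items at their starting places, and the arm touching nothing.

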